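# Stand the splash shield up on its kickstand and hold it

### The arm

A 6-joint arm with a two-finger parallel gripper is mounted at the origin on the work surface. World frame = base frame: x ahead of the robot, y to its left, z up, the work surface at z = 0. Lengths are in m, angles in rad, forces in N, time in s.
With the tool pointing down it reaches from about 0.35 to 0.725 m from the base axis. Payload 6 kg.
Tool frame: the origin (TCP) lies at the very end of the fingers, on their centre line; the grasp point (between the pads) lies 19 mm behind it; z points along the fingers, y is the line along which they close (so a half turn about z gives the same grasp; the last joint's range is limited). The gripper opens to 85 mm and grips with 20 to 120 N. Pads are 22 mm wide; open, the fingers measure 114 mm over their backs; the gripper's body (76 mm by 85 mm) begins 54 mm behind the grasp point. The pads swing forward as they close: fully open they stand 13 mm farther back than shut.
Start: joints at [-0.937, 0.04, 0.085, 0, -1.615, -0.334], TCP at [0.177, -0.573, 0.231] pointing down, gripper open.
Joint ranges: [-2.56, 2.56], [-1.29, 2.01], [-1.08, 1.49], [-3.29, 1.98], [-2.81, -0.18], [-2.99, 2.99]. Speed limits (rad/s): [2.57, 2.57, 3.01, 3.14, 3.14, 3.14].

### API

Orientations are given as [roll, pitch, yaw] about the fixed x, y, z axes, in that order (R = Rz(yaw) Ry(pitch) Rx(roll)).
In Python, from plant import sensors, optics, env, spot_in, tip_of gives the robot as it stands.
- The arm moves only by the shell command python3 -m creep 'ROWS' [FORCE]. ROWS is a JSON object of lists of equal length, an entry for each row: "twist": the turn, a rotation vector about the tool's x, y, z in degrees, a list of three; "linear": the shift along the tool's x, y, z in cm, a list of three; "grip": the closure, from -1 (fully open) to 1 (shut), so that 0 is half open. In form: {"twist": [[ax, ay, az], ...], "linear": [[x, y, z], ...], "grip": [grip, ...]}. A call has 1 to 12 rows; each row is the pose to reach, as a shift and turn from the pose commanded when the call began, along the tool's axes at that moment; what a row does not reach only later rows make up. A row lasts 1/8 s, in which the tool goes at most 62.5 mm and 10.7 degrees, less where a joint would pass 70% of its speed; a pose out of reach is approached as far as the arm can. A call with a gripper value outside its range is refused whole. The fingers move at their own pace and stop on an object; FORCE is the grip in N (left out, the last holds). Time passes only in rows, so rows that repeat a pose let the fingers close. It gives the time, the measured TCP pose, the force, the opening and the grip force at its end, in the units of the state.
- sensors.sense(): the state, without advancing time (a new reading comes with each control period).
- optics.snapshot(name): name is "side" or "top" or "wrist"; returns a dict with "img" (400x640x3 uint8, red, green, blue), "camera_matrix" (3x3 intrinsics, pixels), "R" (3x3) and "t" (3): a world point X has camera coordinates R X + t. Camera axes: x right, y down, z forward; pixel columns grow to the right and rows downward; lengths in m; the calibration is good to about 2 mm. The wrist camera is an equidistant fisheye: a pixel r from the principal point sees the ray r / f radians off the axis. A picture is of the moment at which its call begins. There is no depth.
- env.close_job(): hands the job in; it is judged then, once.
Trained networks look in a picture, given as the dict that the camera call returned (one of the last four; its "shot" number tells which), for a name from the list of things; names that differ only in an ending like _2 or _b are one class to them, and where a whole thing is asked for, a point or a joint stands for the part that bears it (a point fixed in the world has none). Each returns a list of dicts, best first, with "p" (0 to 1); they miss things now and then, are a little off and sometimes report something else, mostly with a low value. They report only what shows in the picture. A call takes as long as a camera call.
- spot_in(picture, name): "centre" ([x, y, z] in m, in the coordinates of the camera as it stood for that picture, good to about 4 mm: the middle of the surface that is visible of it).
- tip_of(picture, name): "centre" ([x, y, z] in m, in the coordinates of the camera as it stood for that picture, good to about 4 mm: a listed point, or the origin of a listed thing).
The state is a dict: "clock": time; "qpos": joint angles; "qd": joint speeds; "tau": joint torques, N m; "ee_pos": TCP position; "orientation": TCP orientation; "ft_force": force on the tool from outside, world axes, zero at the start; "moment": the same for the moment, N m; "finger_gap": finger opening in m; "grip_force": force on a finger pad.
Only numpy, scipy, OpenCV 4.12 (cv2) and the standard library are available. Lean on these libraries where they do the work, as an engineer would, in place of code of your own. Each camera call takes 0.05 s, during which the arm holds its last target. There are 200 camera calls.

### The job

Set up the splash shield in front of the vortex mixer: while it still leans back on its stops, swing its kickstand sideways and down past the springy middle until it snaps fully open, and only then bring the shield upright until the kickstand's red rubber foot presses on the bench. The hinge screws are still slack and the shield tips back as soon as it is let go, so do not let go: finish while your fingers hold the shield still, upright and with the foot pressed down, ready for a colleague to tighten the screws. Leave the other things on the bench where they are.

Things in the scene. Friction and masses are not known exactly. Their poses are not given: they have to be found in the camera images.
- shield_base: grey steel base of the splash shield, fixed; two foot bars 220 x 34 x 12 mm along its x at y = +-160 mm. Origin: on the bench below the middle of the hinge line. Axes: -x is the front (towards the robot at zero yaw), y runs along the hinge line to the kickstand side (robot's left), z up. Two 100 mm rear posts stop the shield when it leans back
- hinge_line (a point): middle of the shield's hinge line, 30 mm above the bench; the hinge axis is the base's y axis. The clear sheet (4 mm) spans the whole frame, 22 to 26 mm behind the hinge line, up to 22 mm below the middle of the top rail
- shield (a joint): lean of the shield, rad: 0 = upright, +0.36 = leaning back (to the base's +x) on the stops, where it starts; negative = tipping forward. The hinge is free: the shield (about 1.1 kg, 340 mm wide, 322 mm high) falls back by its weight when let go, even from upright; lifting it off the stops takes about 3 N at the top rail. With the kickstand open, its foot stops it at 0
- top_rail (a point): middle of the shield's top rail, an aluminium bar 340 mm long (along the base's y), 24 mm high, 18 mm thick, free from above, front and back; 280 mm above and 13 mm behind the hinge line (in the shield). Its axes lean with the shield: z up along it, x to its back, y to the kickstand side
- kickstand (a joint): swing of the kickstand about its hub, rad: 0 = folded, standing straight up in front of the left stile; 3.14 = fully open on its stop, foot down and forward; between, it swings outward (+y of the shield). The hub's spring pushes back to 0 until about 1.5 rad (rod straight out sideways), then drives it on to 3.14 alone; about 2.5 N at 115 mm from the hub moves it. Load on the foot does not fold it
- hub (a point): pivot of the kickstand: 20 mm in front of, 105 mm above the hinge line and 160 mm to +y of its middle (in the shield). Axes are the shield's: x to the back, y outward, z up. The kickstand turns by the right-hand rule about (-0.940, 0, 0.342) in these axes. The hub is 30 mm across and 16 mm long
- foot (a point): centre of the kickstand's round red rubber foot (18 mm across), 165 mm from the hub at the end of its 12 mm round rod (17 mm over the 50 mm red sleeve). Folded, it is straight above the hub in the shield, 24 mm in front of the stile's face (rod to stile 18 mm clear). Open and with the shield upright it just touches the bench, 126 mm in front of the hinge line
- amber_bottle_mid (a point): brown reagent bottle, 68 mm across, 142 mm high, blue cap; point on its axis 70 mm up. Bystander
- water_bottle_mid (a point): clear reagent bottle, 68 mm across, 142 mm high, blue cap; point on its axis 70 mm up. Bystander
- pink_bottle_mid (a point): clear reagent bottle with pink contents, 68 mm across, 142 mm high, blue cap; point on its axis 70 mm up. Bystander
- petri_mid (a point): stack of four petri dishes, 90 mm across, 62 mm high; its centre. Bystander
- pen_mid (a point): blue and white marker pen lying flat, 138 mm long, 15 mm thick; its centre. Bystander
- wash_mid (a point): white wash bottle with red cap and bent spout, 72 mm across, 210 mm high; point on its axis 80 mm up. Bystander
- rack_mid (a point): blue tube rack, 80 x 200 mm, with capped tubes to 110 mm high; point on its middle 30 mm up. Bystander

How it is judged:
By the outcome, as a careful person would: the job done as asked, in the order asked, and still so for the second after the job is handed in, while the arm keeps its last pose, push and grip.
It also fails if it takes over 54 s, if anything falls off the work surface, if the arm or the gripper's body presses on something with over 40 N, if the wrist force passes 120 N, or if a joint passes its speed limit or range.

## Working session

There is one attempt and no reset: what is moved stays moved. The work goes in short steps, Python scripts to look and compute and a shell command to move; the robot and the scene stay as the last step left them, time stands still between calls to the robot, and variables do not carry over. Pictures are saved under pics/ and viewed, at most 10 in all, crops included, and the job is handed in when it is done.

```bash
mkdir -p pics; ls; cat > h.py <<'E'
import numpy as np, cv2
from scipy.spatial.transform import Rotation as Ro
from plant import sensors, optics, env, spot_in, tip_of
def look(cam, names, save=None):
    p=optics.snapshot(cam); R=np.array(p["R"]); t=np.array(p["t"])
    if save: cv2.imwrite("pics/"+save, p["img"][:,:,::-1])
    out={}
    for n in names:
        for d in tip_of(p,n)[:2]:
            X=R.T@(np.array(d["centre"])-t); out.setdefault(n,[]).append((round(d["p"],2),X.round(4)))
    return p,out
E
python3 - <<'E'
from h import *
N="shield_base hinge_line top_rail hub foot amber_bottle_mid water_bottle_mid pink_bottle_mid petri_mid pen_mid wash_mid rack_mid".split()
for c in ("top","side"):
    p,o=look(c,N,c+"1.png"); print(c)
    for n in o: print(n,o[n])
s=sensors.sense(); print(s["ee_pos"],s["orientation"],s["finger_gap"],s["clock"])
E
```

```text
pics
top
shield_base [(0.79, array([ 0.537 ,  0.0087, -0.0042]))]
hinge_line [(0.63, array([0.5362, 0.0082, 0.0316]))]
top_rail [(0.79, array([0.6424, 0.0425, 0.2833])), (0.51, array([ 0.5343,  0.0086, -0.0045]))]
hub [(0.94, array([0.5081, 0.167 , 0.1343]))]
foot [(0.7, array([0.5633, 0.1844, 0.2902]))]
amber_bottle_mid [(0.85, array([ 0.5497, -0.4275,  0.0737])), (0.73, array([0.5067, 0.1679, 0.1364]))]
water_bottle_mid [(0.87, array([ 0.6509, -0.4394,  0.0673])), (0.72, array([ 0.3271, -0.2664,  0.0323]))]
pink_bottle_mid [(0.67, array([ 0.4696, -0.4585,  0.0707]))]
petri_mid [(0.64, array([ 0.328 , -0.2676,  0.0348]))]
pen_mid [(0.33, array([ 0.4706, -0.4572,  0.0697]))]
side
shield_base [(0.87, array([0.5385, 0.0057, 0.0043]))]
hinge_line [(0.82, array([0.5411, 0.0042, 0.029 ]))]
top_rail [(0.78, array([0.6432, 0.0378, 0.2859]))]
hub [(0.88, array([0.505 , 0.1623, 0.1358]))]
foot [(0.83, array([0.5623, 0.1816, 0.2881]))]
amber_bottle_mid [(0.59, array([ 0.5444, -0.4225,  0.0703]))]
water_bottle_mid [(0.83, array([ 0.6471, -0.4374,  0.0685]))]
pink_bottle_mid [(0.59, array([ 0.4678, -0.4588,  0.0689]))]
petri_mid [(0.94, array([ 0.3231, -0.2723,  0.0339]))]
pen_mid [(0.54, array([0.5962, 0.3292, 0.0054]))]
wash_mid [(0.71, array([0.6338, 0.4571, 0.0771]))]
rack_mid [(0.64, array([0.415 , 0.4494, 0.0255]))]
[ 0.17720055 -0.57322411  0.23127721] [ 3.14151330e+00 -4.96887515e-05 -2.84179723e+00] 0.08513635559209833 1.3
```

View pics/top1.png

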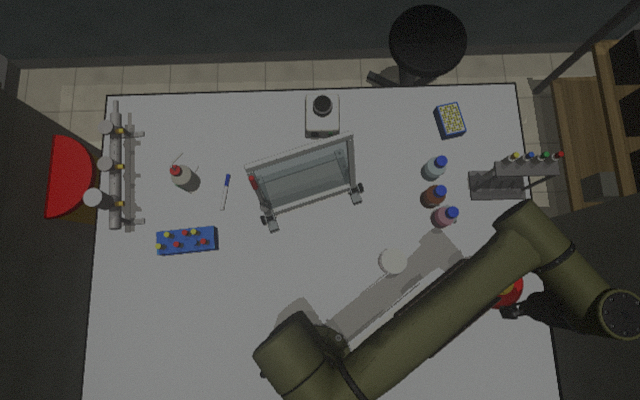

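View pics/side1.png

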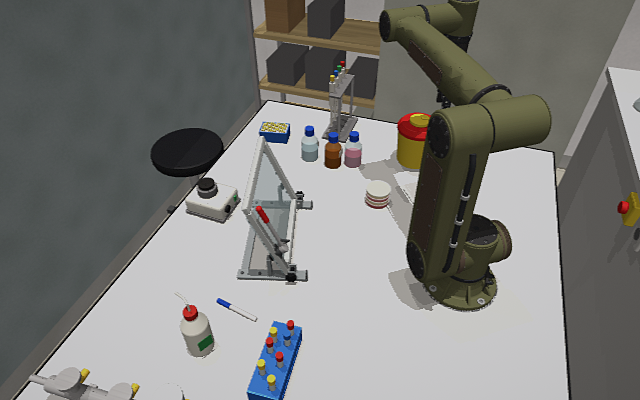

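```bash
cat >> h.py <<'E'
from scipy.optimize import least_squares
# shield model: base (x,y,yaw), lean q
HUB=np.array([-.02,.16,.105]); RAIL=np.array([.013,0,.28]); AX=np.array([-.940,0,.342]); AX/=np.linalg.norm(AX)
def world(v,b,q):  # shield-frame vector (from hinge mid) -> world
    v=np.atleast_2d(v)
    r=Ro.from_euler('y',q).apply(v)
    return (Ro.from_euler('z',b[2]).apply(r)+[b[0],b[1],.03]).squeeze()
def rod(d,k,off=0): return HUB+Ro.from_rotvec(AX*k).apply([0,0,d])
E
python3 - <<'E'
from h import *
obs=[([-0,0,-.03],[.5378,.0072,0]),([0,0,0],[.5386,.0062,.03])]
def f(b):
    r=[]
    q=b[3]
    for v,o in [([0,0,0],[.5382,.0067,.03]),(RAIL,[.6428,.040,.2846]),(HUB,[.5065,.1647,.135]),(HUB+[0,0,.165],[.5627,.183,.289])]:
        r+=list(world(np.array(v),b,q)-o)
    return r
s=least_squares(f,[.538,.007,0.1,.36]); print(s.x,np.array(s.fun).reshape(-1,3).round(4))
b=s.x[:3];
for k in np.arange(0,3.2,.3): print(round(k,2),world(rod(.115,k),b,.36).round(3),world(rod(.165,k),b,.36).round(3))
print(world(RAIL,b,0),world(RAIL+[0,.16,0],b,.36))
E
```

```text
[0.53704449 0.00655593 0.3076275  0.36521771] [[-0.0012 -0.0001  0.    ]
 [ 0.0011  0.0005  0.0023]
 [ 0.      0.      0.0002]
 [-0.     -0.0004  0.0003]]
0.0 [0.545 0.177 0.243] [0.561 0.182 0.29 ]
0.3 [0.532 0.206 0.239] [0.543 0.224 0.284]
0.6 [0.514 0.231 0.229] [0.518 0.26  0.269]
0.9 [0.494 0.249 0.212] [0.488 0.286 0.245]
1.2 [0.471 0.259 0.191] [0.456 0.3   0.215]
1.5 [0.45  0.26  0.167] [0.425 0.301 0.18 ]
1.8 [0.43  0.251 0.142] [0.398 0.289 0.145]
2.1 [0.415 0.234 0.119] [0.376 0.264 0.113]
2.4 [0.406 0.209 0.1  ] [0.363 0.229 0.085]
2.7 [0.403 0.18  0.087] [0.358 0.187 0.066]
3.0 [0.407 0.149 0.08 ] [0.363 0.142 0.056]
[0.5494342  0.01049231 0.31      ] [0.59419849 0.19259578 0.28747155]
```

The top view shows the shield at about px (300,175), with the kickstand's red sleeve at (253,183) and clear bench in front. The side view shows the kickstand folded up with its red sleeve at (262,214). Both agree with the fit: yaw 0.308, lean 0.365. Next I work out the approach, with the tool parallel to the kickstand axis and the fingers closed on the inner side of the rod.

```bash
cat >> h.py <<'E'
B=np.array([.537,.0066,.3076]); Q=.365
def shR(q): return Ro.from_euler('z',B[2])*Ro.from_euler('y',q)
def kt_R(q=Q):  # tool z = -AX, tool y = shield y
    z=shR(q).apply(-AX); y=shR(q).apply([0,1,0]); return Ro.from_matrix(np.c_[np.cross(y,z),y,z])
def rel(p,R,s=None):
    s=s or sensors.sense(); R0=Ro.from_euler('xyz',s["orientation"])
    return (R0.inv().apply(np.array(p)-s["ee_pos"])*100).round(2), np.degrees((R0.inv()*R).as_rotvec()).round(1)
def kpos(k,off,depth,d=.115):
    t=np.cross(AX,rod(d,k)-HUB); t/=np.linalg.norm(t)
    return world(rod(d,k)-off*t-AX*depth,B,Q)
E
python3 - <<'E'
from h import *
R=kt_R(); print(R.as_matrix().round(3))
print("via",rel([.36,-.2,.33],R)); print("pre",kpos(0,.035,-.08),rel(kpos(0,.035,-.08),R))
P0=kpos(0,.035,-.08)
for a in [(0,.035,.014)]+[(k,.02,.014) for k in np.arange(0,2.01,.2)]+[(2,.02,-.1)]:
    print(np.round(a,2),(R.inv().apply(kpos(*a)-P0)*100).round(2),kpos(*a).round(3))
E
```

```text
[[-0.624 -0.303  0.72 ]
 [-0.198  0.953  0.229]
 [-0.756  0.    -0.655]]
via (array([-28.49,  30.26,  -9.87]), array([ -0.2, -49.1,  -0.4]))
pre [0.49856586 0.12554619 0.29503166] (array([-51.34,  57.27,  -6.37]), array([ -0.2, -49.1,  -0.4]))
[0.   0.04 0.01] [ 0.  -0.   9.4] [0.566 0.147 0.233]
[0.   0.02 0.01] [0.  1.5 9.4] [0.562 0.161 0.233]
[0.2  0.02 0.01] [-0.18  3.69  9.4 ] [0.556 0.183 0.235]
[0.4  0.02 0.01] [0.07 5.87 9.4 ] [0.548 0.203 0.233]
[0.6  0.02 0.01] [0.76 7.95 9.4 ] [0.537 0.221 0.228]
[0.8  0.02 0.01] [1.84 9.86 9.4 ] [0.525 0.237 0.22 ]
[1.   0.02 0.01] [ 3.28 11.51  9.4 ] [0.511 0.25  0.209]
[1.2  0.02 0.01] [ 5.03 12.85  9.4 ] [0.496 0.26  0.195]
[1.4  0.02 0.01] [ 7.   13.81  9.4 ] [0.481 0.265 0.181]
[1.6  0.02 0.01] [ 9.12 14.36  9.4 ] [0.466 0.266 0.165]
[1.8  0.02 0.01] [11.31 14.48  9.4 ] [0.452 0.263 0.148]
[2.   0.02 0.01] [13.49 14.16  9.4 ] [0.439 0.255 0.132]
[ 2.    0.02 -0.1 ] [13.49 14.16 -2.  ] [0.357 0.229 0.206]
```

```bash
python3 -m creep '{"twist":[[0,0,0],[0,0,0],[0,-10,0],[0,-20,0],[0,-30,0],[0,-40,0],[0,-49,0],[0,-49,0],[0,-49,0],[0,-49,0]],"linear":[[-5,5,-5],[-10,10,-9],[-15,15,-10],[-20,20,-10],[-24,25,-10],[-28.5,30,-10],[-32,35,-10],[-37,40,-9],[-42,45,-8],[-46,50,-7]],"grip":[1,1,1,1,1,1,1,1,1,1]}' 30; python3 - <<'E'
from h import *
R=kt_R(); print(rel(kpos(0,.035,-.08),R))
E
```

```text
clock: 2.55
ee_pos: [0.3939, -0.1156, 0.3125]
orientation: [3.14, 0.828, -2.852]
ft_force: [-0.2, 0.2, -0.9]
finger_gap: -0.0002
grip_force: 0.0
(array([-10.16,  20.1 ,  13.68]), array([-0.7, -1.6, -0.7]))
```

```bash
python3 -m creep '{"twist":[[0,-1,0],[-1,-1.5,-1],[-1,-1.5,-1],[-1,-1.5,-1],[-1,-1.5,-1],[-1,-1.5,-1],[-1,-1.5,-1],[-1,-1.5,-1]],"linear":[[-2,4,2],[-4,8,5],[-6,12,8],[-8,16,11],[-10,20,13.7],[-10,20,13.7],[-10,20,13.7],[-10,20,13.7]],"grip":[1,1,1,1,1,1,1,1]}'; python3 - <<'E'
from h import *
R=kt_R(); print(rel(kpos(0,.035,-.08),R), rel(kpos(0,.035,.014),R))
p,o=look("side",["foot","hub"],"side2.png"); print(o)
p,o=look("wrist",["foot","hub"],"wrist2.png"); print(o)
E
```

```text
clock: 3.55
ee_pos: [0.4976, 0.123, 0.2938]
orientation: [3.14, 0.854, -2.828]
ft_force: [-0.2, 0.4, -0.0]
finger_gap: -0.0
grip_force: 0.0
(array([-0.21,  0.21,  0.05]), array([ 0.4, -0.2,  0.2])) (array([-0.24,  0.15,  9.45]), array([ 0.4, -0.2,  0.2]))
{'foot': [(0.55, array([0.5617, 0.1825, 0.2866]))], 'hub': [(0.85, array([0.5067, 0.1637, 0.1345]))]}
{'foot': [(0.89, array([0.5666, 0.1841, 0.2896]))], 'hub': [(0.55, array([0.5083, 0.1653, 0.1343]))]}
```

View pics/wrist2.png

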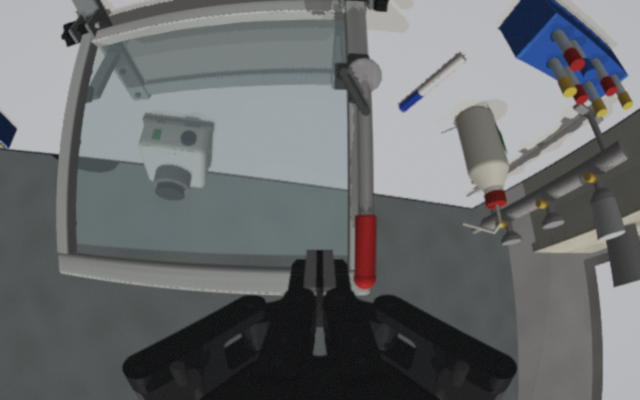

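The wrist view shows the closed fingers at (320,255), just left of the rod and its red sleeve at (365,245), so the way in is clear. I'll insert them next.

```bash
python3 -m creep '{"twist":[[0,0,0],[0,0,0],[0,0,0],[0,0,0],[0,0,0],[0,0,0],[0,0,0]],"linear":[[0,0,3],[0,0,6],[0,0,9.4],[0,0,9.4],[0,1,9.4],[0,2,9.4],[0,3,9.4]],"grip":[1,1,1,1,1,1,1]}'; python3 - <<'E'
from h import *
s=sensors.sense();R=kt_R()
for k in np.arange(.2,2.05,.2): print(round(k,1),rel(kpos(k,.02,.014),R,s)[0])
p,o=look("wrist",["foot"],"wrist3.png"); print(o)
E
```

```text
clock: 4.72
ee_pos: [0.5551, 0.1754, 0.2321]
orientation: [3.141, 0.854, -2.825]
ft_force: [1.4, -3.4, 1.1]
finger_gap: -0.0001
grip_force: 1.6
0.2 [-0.43  0.65  0.08]
0.4 [-0.18  2.83  0.09]
0.6 [0.49 4.92 0.11]
0.8 [1.56 6.83 0.13]
1.0 [2.99 8.49 0.15]
1.2 [4.73 9.84 0.16]
1.4 [ 6.7  10.81  0.17]
1.6 [ 8.82 11.38  0.18]
1.8 [11.01 11.51  0.19]
2.0 [13.18 11.2   0.2 ]
{}
```

View pics/wrist3.png

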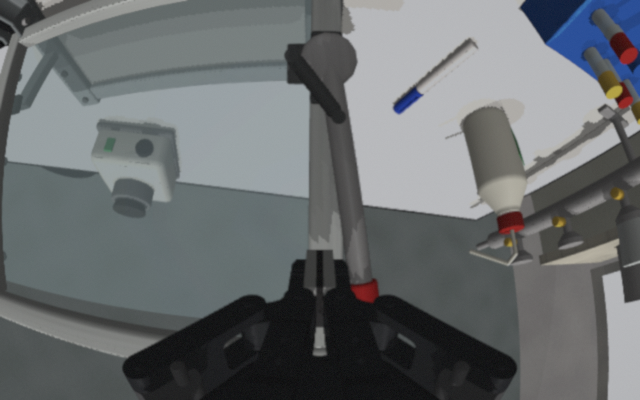

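The rod at (355,230) has started to swing out and is in contact with the fingers, at about 3.5 N. I'll carry on along the arc.

```bash
python3 -m creep '{"twist":[[0,0,0],[0,0,0],[0,0,0],[0,0,0],[0,0,0],[0,0,0],[0,0,0],[0,0,0],[0,0,0]],"linear":[[-0.4,1,0.1],[-0.2,2.8,0.1],[0.5,5,0.1],[1.6,6.9,0.1],[3,8.5,0.1],[4.7,9.9,0.1],[6.7,10.9,0.1],[7.7,11.2,0.1],[7.7,11.2,0.1]],"grip":[1,1,1,1,1,1,1,1,1]}'; python3 - <<'E'
from h import *
s=sensors.sense();R=kt_R()
for k in np.arange(1.6,2.25,.2): print(round(k,1),rel(kpos(k,.02,.014),R,s)[0])
p,o=look("side",["foot","hub","top_rail"]); print(o)
for k in np.arange(1,3.2,.2): print(round(k,1),world(rod(.165,k),B,Q).round(3))
E
```

```text
clock: 5.95
ee_pos: [0.4842, 0.2733, 0.1852]
orientation: [-3.139, 0.829, -2.823]
ft_force: [-0.1, -0.7, 0.5]
finger_gap: -0.0001
grip_force: 0.2
1.6 [ 2.85 -0.14 -0.06]
1.8 [ 5.04 -0.01  0.  ]
2.0 [ 7.22 -0.31  0.06]
2.2 [ 9.28 -1.04  0.12]
{'foot': [(0.69, array([0.4429, 0.3033, 0.1941])), (0.46, array([0.5377, 0.006 , 0.0299]))], 'hub': [(0.58, array([0.5056, 0.1629, 0.1356]))], 'top_rail': [(0.63, array([0.6439, 0.0392, 0.2863]))]}
1.0 [0.479 0.293 0.235]
1.2 [0.457 0.301 0.215]
1.4 [0.436 0.303 0.192]
1.6 [0.416 0.299 0.169]
1.8 [0.398 0.289 0.146]
2.0 [0.383 0.273 0.123]
2.2 [0.371 0.253 0.103]
2.4 [0.363 0.229 0.086]
2.6 [0.359 0.202 0.072]
2.8 [0.359 0.172 0.062]
3.0 [0.363 0.142 0.056]
```

k≈1.35. I'll push on through about 2, then retract along the tool axis.

```bash
python3 -m creep '{"twist":[[0,0,0],[0,0,0],[0,0,0],[0,0,0],[0,0,0],[0,0,0],[0,0,0],[0,0,0],[0,0,0]],"linear":[[1.4,-0.1,0],[2.9,-0.1,0],[5,0,0],[7.2,-0.3,0],[7.2,-0.3,0],[7.2,-0.3,-4],[7.2,-0.3,-8],[4,-0.3,-12],[0,-0.3,-16]],"grip":[1,1,1,1,1,1,1,1,1]}'; python3 - <<'E'
from h import *
for c in ("side","top"):
    p,o=look(c,["foot","hub","top_rail"],c+"4.png"); print(o)
print(world(rod(.165,3.14),B,Q).round(3))
# rail grasp plan, at shield y offset e; tool z=-shield z, tool y = +-shield x
for q in (Q,0):
  for sg in (1,-1):
    z=shR(q).apply([0,0,-1]); y=shR(q).apply([sg,0,0]); R=Ro.from_matrix(np.c_[np.cross(y,z),y,z])
    for h in (.1,-.015):
        P=world(RAIL+[0,.03,h],B,q); print(q,sg,h,P.round(3),rel(P,R))
print(sensors.sense()["qpos"])
E
```

```text
clock: 7.28
ee_pos: [0.3723, 0.2331, 0.2947]
orientation: [3.141, 0.831, -2.825]
ft_force: [-0.4, 0.7, 1.1]
finger_gap: 0.0002
grip_force: 0.0
{'foot': [(0.28, array([0.4113, 0.4491, 0.0246]))], 'hub': [(0.95, array([0.5062, 0.1611, 0.1364]))], 'top_rail': [(0.71, array([0.6418, 0.0386, 0.2874])), (0.69, array([0.5366, 0.0006, 0.0014]))]}
{'foot': [(0.54, array([0.3696, 0.1223, 0.0524]))], 'hub': [(0.81, array([0.5054, 0.1644, 0.1321]))], 'top_rail': [(0.89, array([0.6419, 0.0371, 0.2842]))]}
[0.369 0.121 0.055]
0.365 1 0.1 [0.669 0.08  0.38 ] (array([-22.18, -23.76,  11.35]), array([53.1, 53.2, 78.6]))
0.365 1 -0.015 [0.63  0.068 0.273] (array([-11.49, -23.7 ,  15.58]), array([53.1, 53.2, 78.6]))
0.365 -1 0.1 [0.669 0.08  0.38 ] (array([-22.18, -23.76,  11.35]), array([-53.1,  53. , -77.7]))
0.365 -1 -0.015 [0.63  0.068 0.273] (array([-11.49, -23.7 ,  15.58]), array([-53.1,  53. , -77.7]))
0 1 0.1 [0.54  0.039 0.41 ] (array([-15.26, -23.67,  -0.6 ]), array([37.2, 37.1, 84.8]))
0 1 -0.015 [0.54  0.039 0.295] (array([ -6.78, -23.64,   7.17]), array([37.2, 37.1, 84.8]))
0 -1 0.1 [0.54  0.039 0.41 ] (array([-15.26, -23.67,  -0.6 ]), array([-37.1,  37.1, -83.9]))
0 -1 -0.015 [0.54  0.039 0.295] (array([ -6.78, -23.64,   7.17]), array([-37.1,  37.1, -83.9]))
[ 1.62074721 -1.20093393 -1.03660124  0.79551588 -1.49277587 -2.83917914]
```

View pics/side4.png

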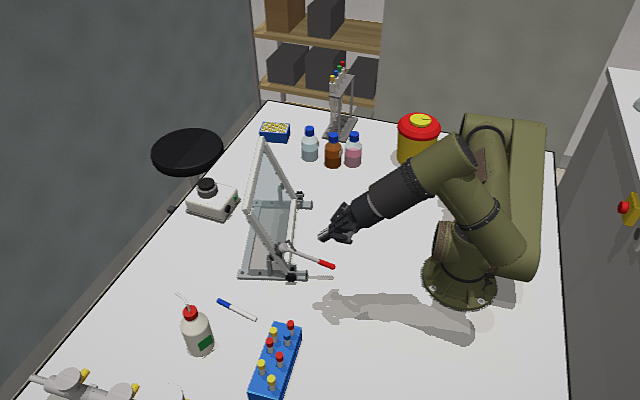

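The side view shows the kickstand fully open: red sleeve at (320,262), foot reaching forward, shield still on its stops. The measured foot position matches k=3.14. Next I untilt and rise before going to the rail.

```bash
python3 -m creep '{"twist":[[0,8,0],[0,17,0],[0,25,0],[0,33,0],[0,41,0],[0,47,0],[0,47,0],[0,47,0]],"linear":[[-2,-2,-1.5],[-4,-5,-3],[-7,-8,-4],[-9,-11,-5],[-11.5,-14,-6],[-11.5,-15,-6],[-11.5,-15,-6],[-11.5,-15,-6]],"grip":[-1,-1,-1,-1,-1,-1,-1,-1]}'; python3 - <<'E'
from h import *
s=sensors.sense();print(s["qpos"])
for sg in (-1,):
    q=Q; z=shR(q).apply([0,0,-1]); y=shR(q).apply([sg,0,0]); R=Ro.from_matrix(np.c_[np.cross(y,z),y,z])
    for h in (.12,.08,-.013): print(h,rel(world(RAIL+[0,.03,h],B,q),R,s))
E
```

```text
clock: 8.68
ee_pos: [0.4515, 0.1012, 0.4187]
orientation: [-3.14, 0.009, -2.827]
ft_force: [-0.1, -0.3, 0.4]
finger_gap: 0.0856
grip_force: 0.0
[ 0.66311442 -0.22584673  0.18634437  0.00524968 -1.974651   -1.91717302]
0.12 (array([-20.69,  -8.75,   2.18]), array([-17. ,  16.7, -88.5]))
0.08 (array([-19.23,  -8.73,   5.9 ]), array([-17. ,  16.7, -88.5]))
-0.013 (array([-15.83,  -8.69,  14.56]), array([-17. ,  16.7, -88.5]))
```

```bash
python3 -m creep '{"twist":[[-2,2,-9.5],[-4,4,-19],[-5.5,5.5,-29],[-7.5,7.5,-38],[-9,9,-48],[-11,11,-58],[-13,13,-67],[-15,15,-77],[-17,16.7,-88.5],[-17,16.7,-88.5],[-17,16.7,-88.5]],"linear":[[-2,-1,0],[-4,-2,0],[-7,-3,0],[-9,-4,0],[-12,-5,0],[-14,-6,1],[-17,-7,2],[-19,-8.7,3],[-20,-8.7,4],[-20,-8.7,4],[-20,-8.7,4]],"grip":[-1,-1,-1,-1,-1,-1,-1,-1,-1,-1,-1]}'; cat >> h.py <<'E'
def rail(q,h,e=.03):
    z=shR(q).apply([0,0,-1]); y=shR(q).apply([-1,0,0]); return world(RAIL+[0,e,h],B,q),Ro.from_matrix(np.c_[np.cross(y,z),y,z])
E
python3 - <<'E'
from h import *
s=sensors.sense();print(s["qpos"])
for h in (.1,-.013): print(h,rel(*rail(Q,h),s))
p,o=look("wrist",["top_rail"],"wrist5.png"); print(o, world(RAIL,B,Q))
E
```

```text
clock: 10.05
ee_pos: [0.668, 0.0814, 0.3833]
orientation: [2.779, -0.0, -1.264]
ft_force: [-0.8, 0.2, 0.7]
finger_gap: 0.0858
grip_force: 0.0
[ 0.39947385  0.84724546  1.418216   -0.05484404 -2.50197958 -0.13077374]
0.1 (array([ 0.16, -0.13,  0.27]), array([-0.2,  0. , -0. ]))
-0.013 (array([ 0.16, -0.1 , 11.57]), array([-0.2,  0. , -0. ]))
{'top_rail': [(0.64, array([0.6416, 0.0388, 0.2891]))]} [0.64382827 0.04053755 0.28691431]
```

View pics/wrist5.png

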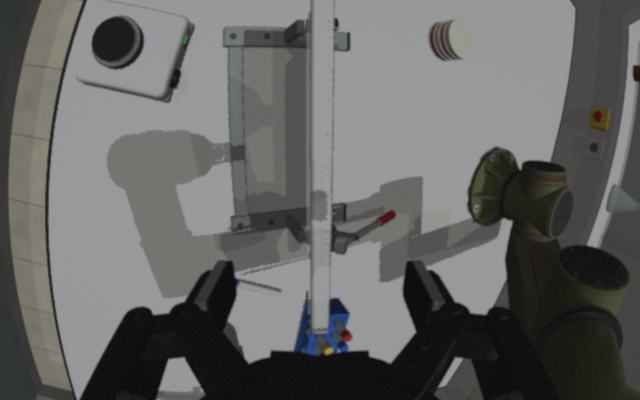

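The rail (x≈320) is centred between the open fingers (about 225 and 415). I descend partway and check the joint margin.

```bash
python3 -m creep '{"twist":[[0,0,0],[0,0,0],[0,0,0],[0,0,0]],"linear":[[0,0,2],[0.1,-0.1,4],[0.1,-0.1,6],[0.1,-0.1,6]],"grip":[-1,-1,-1,-1]}'; python3 - <<'E'
from h import *
s=sensors.sense();print(s["qpos"])
for h in (-.013,): print(h,rel(*rail(Q,h),s))
E
```

```text
clock: 10.65
ee_pos: [0.6479, 0.0731, 0.3264]
orientation: [2.777, 0.001, -1.263]
ft_force: [0.1, -0.8, 0.2]
finger_gap: 0.0855
grip_force: 0.0
[ 0.39939835  0.58825822  0.90540994 -0.04349223 -2.25074633 -0.11252032]
-0.013 (array([-0.01, -0.13,  5.48]), array([-0. ,  0.1,  0. ]))
```

```bash
python3 -m creep '{"twist":[[0,0,0],[0,0,0],[0,0,0],[0,0,0],[0,0,0],[0,0,0],[0,0,0],[0,0,0],[0,0,0],[0,0,0]],"linear":[[0,-0.1,2],[0,-0.1,4],[0,-0.1,5.5],[0,-0.1,5.5],[0,-0.1,5.5],[0,-0.1,5.5],[0,-0.1,5.5],[0,-0.1,5.5],[0,-0.1,5.5],[0,-0.1,5.5]],"grip":[-1,-1,-1,-1,0,0.4,1,1,1,1]}' 70; python3 - <<'E'
from h import *
s=sensors.sense();print(s["qpos"])
p,o=look("side",["foot","top_rail","hub"]); print(o)
h=-.013
# arc about the hinge from actual pose
R0=Ro.from_euler('xyz',s["orientation"]); b0=np.array([B[0],B[1],.03]); ya=shR(0).apply([0,1,0])
z=R0.as_matrix()[:,2]; lean=np.arctan2(-(z@shR(0).apply([1,0,0])),-z[2]); print("lean",lean)
for d in np.arange(-.03,-.4,-.03):
    T=Ro.from_rotvec(ya*d); P=b0+T.apply(np.array(s["ee_pos"])-b0); print(round(d,3),*rel(P,T*R0,s))
E
```

```text
clock: 11.9
ee_pos: [0.6284, 0.067, 0.2755]
orientation: [2.768, 0.001, -1.262]
ft_force: [-20.6, 0.5, 4.4]
finger_gap: 0.0165
grip_force: 70.9
[ 0.40228506  0.48517684  0.66488852 -0.04048272 -2.12207917 -0.10780511]
{'top_rail': [(0.77, array([0.646 , 0.0383, 0.2836]))], 'hub': [(0.88, array([0.5058, 0.1619, 0.1367]))]}
lean 0.37345790477417584
-0.03 [-0.    0.8  -0.01] [1.7 0.  0. ]
-0.06 [-0.   1.6 -0. ] [3.4 0.  0. ]
-0.09 [-0.    2.4   0.03] [5.2 0.  0. ]
-0.12 [-0.01  3.2   0.09] [6.9 0.  0. ]
-0.15 [-0.01  4.    0.17] [8.6 0.  0. ]
-0.18 [-0.01  4.79  0.28] [10.3  0.   0. ]
-0.21 [-0.01  5.59  0.41] [12.  0.  0.]
-0.24 [-0.01  6.37  0.56] [13.8  0.   0. ]
-0.27 [-0.01  7.15  0.74] [15.5  0.   0. ]
-0.3 [-0.01  7.93  0.94] [17.2  0.   0. ]
-0.33 [-0.01  8.7   1.16] [18.9  0.   0. ]
-0.36 [-0.02  9.46  1.41] [20.6  0.   0. ]
-0.39 [-0.02 10.22  1.68] [22.3  0.   0. ]
```

```bash
python3 -m creep '{"twist":[[1,0,0],[2.6,0,0],[4.3,0,0],[6,0,0],[7.7,0,0],[9.5,0,0],[11.2,0,0],[12.9,0,0],[14.6,0,0],[16.3,0,0],[17.2,0,0],[17.2,0,0]],"linear":[[0,0.4,0],[0,1.2,0],[0,2,0],[0,2.8,0.1],[0,3.6,0.1],[0,4.4,0.2],[0,5.2,0.3],[0,6,0.5],[0,6.8,0.7],[0,7.5,0.8],[0,7.9,0.9],[0,7.9,0.9]],"grip":[1,1,1,1,1,1,1,1,1,1,1,1]}'; python3 - <<'E'
from h import *
s=sensors.sense();print(s["qpos"])
p,o=look("side",["foot","top_rail","hub"],"side6.png"); print(o)
for q in (.0,.03,.06,.09): print(q,world(RAIL,B,q).round(4),world(rod(.165,3.14),B,q).round(4),world(HUB,B,q).round(3))
R0=Ro.from_euler('xyz',s["orientation"]); b0=np.array([B[0],B[1],.03]); ya=shR(0).apply([0,1,0])
z=R0.as_matrix()[:,2]; lean=np.arctan2(-(z@shR(0).apply([1,0,0])),-z[2]); print("lean",lean)
for d in np.arange(-.02,-.12,-.02):
    T=Ro.from_rotvec(ya*d); P=b0+T.apply(np.array(s["ee_pos"])-b0); print(round(d,3),*rel(P,T*R0,s))
E
```

```text
clock: 13.6
ee_pos: [0.5578, 0.0452, 0.2953]
orientation: [3.079, 0.002, -1.261]
ft_force: [-2.0, 5.5, 8.2]
finger_gap: 0.017
grip_force: 72.6
[ 0.4332981   0.00538322  0.16859921 -0.00988954 -1.79558894 -0.12558675]
{'foot': [(0.79, array([0.3663, 0.1182, 0.0138]))], 'top_rail': [(0.82, array([0.5689, 0.018 , 0.3079]))], 'hub': [(0.15, array([0.5356, 0.0063, 0.0285]))]}
0.0 [0.5494 0.0105 0.31  ] [0.3684 0.1212 0.0086] [0.469 0.153 0.135]
0.03 [0.5574 0.0131 0.3095] [0.3678 0.121  0.0124] [0.473 0.154 0.136]
0.06 [0.5654 0.0156 0.3087] [0.3674 0.1208 0.0162] [0.476 0.155 0.136]
0.09 [0.5733 0.0181 0.3077] [0.367  0.1207 0.02  ] [0.479 0.156 0.136]
lean 0.06230893244896684
-0.02 [-0.    0.53 -0.02] [ 1.1  0.  -0. ]
-0.04 [-0.    1.07 -0.04] [ 2.3  0.  -0. ]
-0.06 [-0.    1.6  -0.04] [ 3.4  0.  -0. ]
-0.08 [-0.    2.14 -0.03] [ 4.6  0.  -0. ]
-0.1 [-0.01  2.67 -0.02] [ 5.7  0.  -0. ]
```

View pics/side6.png

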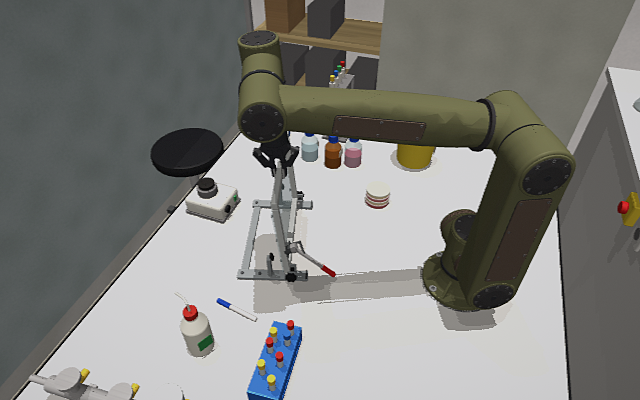

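The side view shows the shield nearly upright in the gripper at (280,165), with the foot just above the bench at (333,272). I'll continue to the stop.

```bash
python3 -m creep '{"twist":[[0.6,0,0],[1.2,0,0],[1.7,0,0],[2.3,0,0],[2.9,0,0],[3.4,0,0],[3.4,0,0],[3.4,0,0]],"linear":[[0,0.3,0],[0,0.5,0],[0,0.8,0],[0,1.1,0],[0,1.3,0],[0,1.6,0],[0,1.6,0],[0,1.6,0]],"grip":[1,1,1,1,1,1,1,1]}'; python3 - <<'E'
from h import *
s=sensors.sense()
p,o=look("side",["foot","top_rail"]); print(o)
p,o=look("top",["foot","top_rail"]); print(o)
R0=Ro.from_euler('xyz',s["orientation"]);z=R0.as_matrix()[:,2]; print("lean",np.arctan2(-(z@shR(0).apply([1,0,0])),-z[2]), R0.inv().apply(s["ft_force"]))
E
```

```text
clock: 14.8
ee_pos: [0.5429, 0.0406, 0.2968]
orientation: [3.139, 0.002, -1.261]
ft_force: [-3.6, 6.6, 10.0]
finger_gap: 0.0166
grip_force: 72.9
{'top_rail': [(0.64, array([0.5519, 0.0096, 0.3075]))]}
{'foot': [(0.49, array([0.3706, 0.1244, 0.008 ]))], 'top_rail': [(0.83, array([0.5502, 0.0121, 0.3099]))]}
lean 0.0026276827324268645 [-7.44443233  1.41769807 -9.98797462]
```

```bash
python3 -m creep '{"twist":[[0.2,0,0],[0.4,0,0],[0.6,0,0],[0.6,0,0],[0.6,0,0]],"linear":[[0,0.15,0],[0,0.3,0],[0,0.45,0],[0,0.45,0],[0,0.45,0]],"grip":[1,1,1,1,1]}'; python3 - <<'E'
from h import *
s=sensors.sense(); R0=Ro.from_euler('xyz',s["orientation"]);z=R0.as_matrix()[:,2]; print("lean",np.arctan2(-(z@shR(0).apply([1,0,0])),-z[2]), R0.inv().apply(s["ft_force"]))
E
```

```text
clock: 15.72
ee_pos: [0.539, 0.0395, 0.297]
orientation: [-3.133, 0.002, -1.261]
ft_force: [-2.5, 6.9, 9.5]
finger_gap: 0.0171
grip_force: 72.8
lean -0.009081407430445913 [-7.3541904   0.20776896 -9.49652508]
```

```bash
python3 -m creep '{"twist":[[0.2,0,0],[0.4,0,0],[0.6,0,0],[0.6,0,0],[0.6,0,0]],"linear":[[0,0.15,0],[0,0.3,0],[0,0.45,0],[0,0.45,0],[0,0.45,0]],"grip":[1,1,1,1,1]}'; python3 - <<'E'
from h import *
s=sensors.sense(); R0=Ro.from_euler('xyz',s["orientation"]);z=R0.as_matrix()[:,2]; print("lean",np.arctan2(-(z@shR(0).apply([1,0,0])),-z[2]), R0.inv().apply(s["ft_force"]))
E
```

```text
clock: 16.35
ee_pos: [0.5366, 0.0387, 0.2971]
orientation: [-3.118, 0.002, -1.261]
ft_force: [7.8, 7.9, 7.7]
finger_gap: 0.0169
grip_force: 72.7
lean -0.024064238163719765 [ -5.11419885 -10.03137295  -7.46031174]
```

```bash
python3 -m creep '{"twist":[[-0.5,0,0],[-0.5,0,0],[-0.5,0,0],[-0.5,0,0]],"linear":[[0,0.1,0],[0,0.1,0],[0,0.1,0],[0,0.1,0]],"grip":[1,1,1,1]}' 80; python3 - <<'E'
from h import *
s=sensors.sense(); R0=Ro.from_euler('xyz',s["orientation"]);z=R0.as_matrix()[:,2]; print("lean",np.arctan2(-(z@shR(0).apply([1,0,0])),-z[2]), R0.inv().apply(s["ft_force"]),s["moment"],np.abs(s["qd"]).max())
p,o=look("top",["foot","top_rail","hub"],"top7.png"); print(o)
p,o=look("side",["foot","top_rail","hub"]); print(o)
im=cv2.resize(p["img"][150:310,200:400,::-1],(800,600)) if 0 else cv2.resize(p["img"][150:300,200:400,::-1],(800,600),interpolation=cv2.INTER_CUBIC); cv2.imwrite("pics/side7.png",im)
E
```

```text
clock: 16.85
ee_pos: [0.5364, 0.0386, 0.2971]
orientation: [-3.124, 0.002, -1.261]
ft_force: [10.1, 7.7, 7.8]
finger_gap: 0.0164
grip_force: 78.5
lean -0.017296067846920084 [ -4.29129191 -12.12180153  -7.6028877 ] [ 2.18925707 -3.07387927 -0.39544084] 0.0012992234622097795
{'foot': [(0.46, array([0.3701, 0.1232, 0.0069]))], 'top_rail': [(0.81, array([0.5432, 0.0089, 0.3119]))], 'hub': [(0.61, array([0.4678, 0.1551, 0.1315])), (0.31, array([ 0.3259, -0.266 ,  0.0313]))]}
{'foot': [(0.71, array([0.3707, 0.1202, 0.0022]))], 'top_rail': [(0.82, array([0.5439, 0.0099, 0.3091])), (0.68, array([0.5365, 0.0051, 0.0291]))], 'hub': [(0.61, array([0.4702, 0.1514, 0.1337]))]}
```

View pics/side7.png

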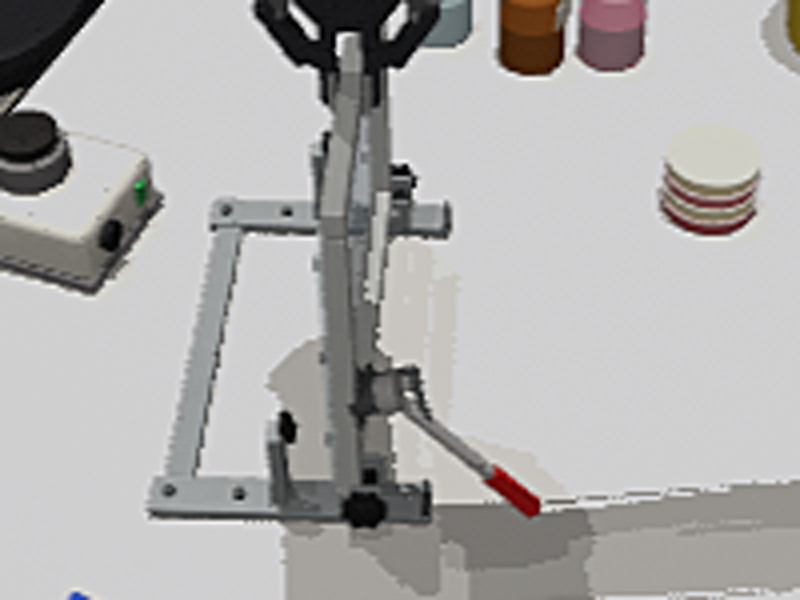

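The crop shows the shield upright in the gripper and the red foot on the bench at (530,505). The push is a steady 12 N and nothing is moving, so I hand it in.

```bash
python3 -c "
from plant import env; print(env.close_job())"
```

```text
the job is handed in; nothing more can be done
None
```

The kickstand was swung fully open while the shield leaned on its stops; the shield was then brought upright (to about 0.02 rad), and I handed the job in with the gripper still holding it, the foot pressed on the bench and a steady push of about 12 N.

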